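# Short spin on the mini centrifuge

## Robot

A 6-joint arm with a two-finger parallel gripper is mounted at the origin on a cart in front of the work surface, level with it; the furniture and walls round the work are solid. World frame = base frame: x ahead of the robot, y to its left, z up, the work surface at z = 0. Lengths are in mm, angles in degrees, forces in N, time in s.
With the tool pointing down it reaches from about 350 to 850 mm from the base axis. Payload 8.1 kg.
Tool frame: the origin (TCP) lies between the finger pads; the fingertips stand 22 mm ahead of it and the grasp point (between the pads) lies 3 mm ahead of it; z points along the fingers, y is the line along which they close (so a half turn about z gives the same grasp; the last joint's range is limited). The gripper opens to 85 mm and grips with 20 to 120 N. Pads are 22 mm wide; open, the fingers measure 114 mm over their backs; the gripper's body (76 mm by 85 mm) begins 54 mm behind the grasp point. The pads swing forward as they close: fully open they stand 13 mm farther back than shut.
Start: joints at [-81.383, 7.471, 85.268, -0, 87.261, -4.893], TCP at [140.193, -583.396, 219.792] pointing down, gripper open.
Joint ranges: [-169.43, 169.43], [-51.17, 129.36], [1.28, 143.12], [-76.62, 256.62], [0, 156.53], [-152.29, 152.29]. Speed limits (degrees/s): [136.94, 136.94, 159.86, 180, 180, 180].

## Interface

Orientations are given as [roll, pitch, yaw] about the fixed x, y, z axes, in that order (R = Rz(yaw) Ry(pitch) Rx(roll)).
In Python, from bench import r, vision gives the robot as it stands.
- The arm moves only by the tool step_arm, never from a script. Its argument "targets" is a list that holds one entry, the list of rows, each a list of 6 numbers: the shift along the world's x, y, z in mm, then the turn, a rotation vector about the world's x, y, z in rad. In form: [[[x, y, z, rx, ry, rz], ...]]. A call has 1 to 12 rows; each row is the pose to reach, as a shift and turn from the pose commanded when the call began; what a row does not reach only later rows make up. A row lasts 1/12 s, in which the tool goes at most 41.7 mm and 7.16 degrees, less where a joint would pass 70% of its speed; a pose out of reach is approached as far as the arm can. A call with a gripper value outside its range is refused whole. "fingers" is the gripper's target within -1 to 1 (shut at 1, half-way at 0, fully open at -1), set as the call begins (left out, the last holds). The fingers move at their own pace and stop on an object; "newtons" is the grip in N (left out, the last holds). Time passes only in rows, so rows that repeat a pose let the fingers close. It gives the time, the measured TCP pose, the force, the opening and the grip force at its end, in the units of the state.
- r.sense(): the state, without advancing time (a new reading comes with each control period).
- vision.snapshot(name): name is "scene" or "top" or "wrist"; returns a dict with "img" (480x640x3 uint8, blue, green, red), "mtx" (3x3 intrinsics, pixels), "eye" and "attitude" of the camera in the world. Camera axes: x right, y up, looking along -z (the intrinsics and any distortion apply to the point x, -y, -z); pixel columns grow to the right and rows downward; lengths in mm; the calibration is good to about 2 mm. A picture is of the moment at which its call begins. There is no depth.
- r.hand_in(): hands the job in; it is judged then, once.
The state is a dict: "time": time; "joint_pos": joint angles; "qd": joint speeds; "joint_efforts": joint torques, N m; "tool_pos": TCP position; "tcp_rot": TCP orientation; "ft_force": force on the tool from outside, world axes, zero at the start; "wrist_torque": the same for the moment, N m; "finger_gap": finger opening in mm; "grip_force": force on a finger pad.
Only numpy, scipy, OpenCV 4.12 (cv2) and the standard library are available. Lean on these libraries where they do the work, as an engineer would, in place of code of your own. Each camera call takes 0.05 s, during which the arm holds its last target. There are 200 camera calls.

## Task

Give the tubes in the mini centrifuge a short spin using only your closed fingertips: first push the blue lid fully shut, then press the striped end of the red rocker on the grey switch box fully down to switch on the mains, then press the green key on the centrifuge fully down and keep it down - you finish while still holding the green key pressed. Do not press the red key beside it, do not lift or shove the switch box, and leave the things standing around where they are.

Things in the scene. Friction and masses are not known exactly. Their poses are not given: they have to be found in the camera images.
- centrifuge: White mini centrifuge, fixed to the worktop, 166 x 126 mm. Origin: centre of its underside; its +x axis points from the control deck (front, facing the robot to within 0.3 rad) to the lid hinge (back). The chamber behind the deck holds a rotor with four small tubes; its rim is 82 mm high. The control deck in front is 48 mm high and carries a green key (to the left, +y) and a red key (right, -y), 64 mm apart.
- lid (a joint): Hinge angle of the blue-framed lid, rad: 0 = shut, grows as it opens upward (at most 1.2); stands half open at the start. The hinge is stiff: the lid stays where it is left and takes about 1 N at the front edge to move. Push down on its upper face near the front edge to shut it; no latch.
- lid_hinge (a point): Point on the lid's hinge axis (the axis runs along the centrifuge's y), in the middle of its width, 80 mm behind the centrifuge's centre, 84 mm above the worktop.
- lid_push (a point): Point on the lid's upper (outer) face, in the middle of its width, 97 mm from the hinge, on the solid blue front bar of the frame; moves with the lid. Lid 126 mm wide, 7 mm thick, reaching 117 mm from the hinge; with the lid shut this point lies 91 mm above the worktop.
- switch_box: Loose grey mains switch box, 120 x 74 mm, top 42 mm above the worktop, 0.9 kg on rubber feet. Origin: centre of its underside; its x axis runs along its length. The red rocker lies on its -x half with the pivot 26 mm from the origin; a black plug, 34 mm across, stands up to 66 mm above the worktop, centred 34 mm from the origin on the +x half.
- rocker (a joint): Angle of the red rocker, rad: 0 = off, 0.32 = fully on. It stays where it is left; moving it takes about 2 to 3 N. The rocker is 43 mm long (along the box's x) and 24 mm wide, its top a shallow V. Off, the end with the white stripe (-x end, away from the plug) stands up; pressing that end down switches on.
- rocker_on (a point): Point to press: on the top face of the rocker's striped half, 18 mm from the pivot towards -x of the box. About 60 mm above the worktop when off; drops about 5 mm when fully on.
- pulse (a joint): Travel of the green key, m: 0 = up, 0.006 = fully down; springs back when let go; about 5 N holds it fully down.
- pulse_top (a point): Centre of the top face of the round green key, 30 mm across, 70 mm above the worktop; moves straight down when pressed. A black collar, 46 mm across, surrounds it 10 mm below its top (4 mm when fully down).
- stop (a joint): Travel of the red key, m, same kind as the green one: 0 = up, 0.006 = fully down. Must not be pressed.
- stop_top (a point): Centre of the top face of the round red key, 30 mm across, same height and collar as the green one.
- tip_box: Pipette-tip box with clear lid and green base, 75 x 85 x 50 mm, loose bystander. Origin: centre of its underside. It and the switch box stand on either side of the centrifuge, either way round. Right of the centrifuge (y below 0) a bench with instruments, up to about 0.45 m high, stands over the back of the worktop from x = 0.58 on: keep the hand in front of it.
- beaker: Clear plastic beaker, 61 mm across, 69 mm high, loose bystander behind the centrifuge. Origin: centre of its underside.
- dropper_bottle: Dropper bottle with yellow cap, 66 mm across, 165 mm high, loose bystander behind the centrifuge. Origin: centre of its underside.
- gel_caster: Orange gel casting stand on a white foot, 95 x 125 x 110 mm, loose bystander at the right. Origin: centre of its underside.
- rack_yellow: Yellow microtube rack, 80 x 52 x 52 mm, loose bystander at the far right. Origin: centre of its underside.

How it is judged:
By the outcome, as a careful person would: the job done as asked, in the order asked, and still so for the second after the job is handed in, while the arm keeps its last pose, push and grip.
It also fails if it takes over 51 s, if anything falls off the work surface, if the arm or the gripper's body presses on something with over 40 N, if the wrist force passes 120 N, or if a joint passes its speed limit or range.

## Working session

There is one attempt and no reset: what is moved stays moved. The work goes in short steps, Python scripts to look and compute and a tool call to move; the robot and the scene stay as the last step left them, time stands still between calls to the robot, and variables do not carry over. Pictures are saved under pics/ and viewed, at most 10 in all, crops included, and the job is handed in when it is done.

Besides the shell and the picture viewer there is one more tool, called after ">>>" as a command line: name --argument value ..., lists and objects as JSON in quotes. step_arm: Moves the arm, as the interface text tells. Its arguments: {"type":"object","properties":{"targets":{"type":"array"},"fingers":{"type":"number"},"newtons":{"type":"number"}},"required":["targets"]}

```bash
mkdir -p pics
cat > h.py <<'E'
import numpy as np, cv2
from bench import r, vision
def snap(n,f):
    s=vision.snapshot(n); cv2.imwrite('pics/'+f,s['img']); np.savez('pics/'+f[:-4],**{k:np.array(v) for k,v in s.items()}); return s
E
python3 - <<'E'
from h import *
for n in('top','scene'):
    s=snap(n,n+'1.png'); print(n,{k:v for k,v in s.items() if k!='img'})
print(r.sense())
E
```

```text
top {'mtx': array([[520.01411708,   0.        , 322.06651848],
       [  0.        , 520.01411708, 236.18260648],
       [  0.        ,   0.        ,   1.        ]]), 'eye': array([ 309.1406429 ,  -76.4417194 , 1491.54780976]), 'attitude': array([ 1.23702383e+01, -5.71964063e-03, -9.48820422e+01])}
scene {'mtx': array([[436.07469747,   0.        , 315.03469695],
       [  0.        , 436.07469747, 231.78052832],
       [  0.        ,   0.        ,   1.        ]]), 'eye': array([  31.75029464,  645.62376332, 1218.17799087]), 'attitude': array([  38.4191921 ,   -0.69140782, -141.51149939])}
{'time': 0.1, 'joint_pos': array([-8.13824737e+01,  7.51041945e+00,  8.53229663e+01, -2.02017360e-03,
        8.72605694e+01, -4.89261747e+00]), 'qd': array([-0.09657374, -0.12956237, -0.19539291,  0.04348663, -0.0703843 ,
       -0.01102185]), 'joint_efforts': array([ 3.55944067e-04, -5.70954466e+01, -5.01938975e+01, -2.51309593e-04,
        8.18036468e-03, -3.55713053e-05]), 'tool_pos': array([ 140.1077656 , -582.89224224,  218.85380835]), 'tcp_rot': array([-1.79906215e+02, -6.00294194e-03,  1.35102371e+01]), 'ft_force': array([-0.46754242, -0.29899331,  0.30778547]), 'wrist_torque': array([-0.04460876,  0.05397998, -0.01507873]), 'grip_force': 0.0, 'finger_gap': 85.48133477205475}
```

View pics/top1.png

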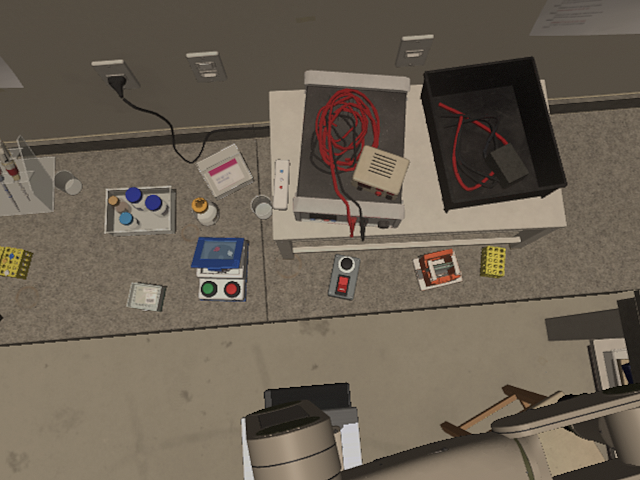

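View pics/scene1.png

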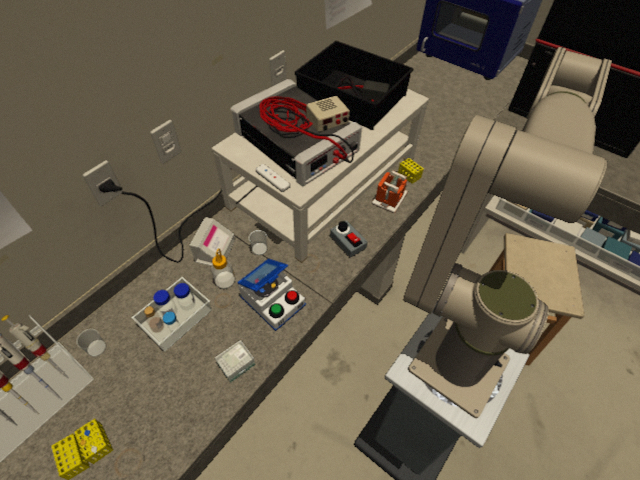

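The top view shows the green key at (208,289), the red key at (231,289), the blue lid at (218,252), the rocker at (343,285) and the plug at (346,264). In the scene view, green is at (276,311), red at (292,297) and the rocker at (353,239).

```bash
cat >> h.py <<'E'
from scipy.spatial.transform import Rotation as Ro
def ray(s,uv):
    uv=np.atleast_2d(np.array(uv,float)); K=s['mtx']
    d=np.c_[(uv[:,0]-K[0,2])/K[0,0],-(uv[:,1]-K[1,2])/K[1,1],-np.ones(len(uv))]
    return Ro.from_euler('xyz',s['attitude'],degrees=True).apply(d)
def plane(s,uv,z):
    d=ray(s,uv); return s['eye']+d*((z-s['eye'][2])/d[:,2])[:,None]
def tri(s1,u1,s2,u2):
    A=[];b=[]
    for s,u in((s1,u1),(s2,u2)):
        d=ray(s,u)[0]; d/=np.linalg.norm(d); P=np.eye(3)-np.outer(d,d); A.append(P); b.append(P@s['eye'])
    return np.linalg.lstsq(np.vstack(A),np.hstack(b),rcond=None)[0]
def blobs(s,lo,hi,box,mn=15):
    h=cv2.cvtColor(s['img'],cv2.COLOR_BGR2HSV); m=cv2.inRange(h,np.array(lo),np.array(hi))
    if lo[0]==0: m|=cv2.inRange(h,np.array([172,lo[1],lo[2]]),np.array([180,255,255]))
    k=np.zeros_like(m); x0,y0,x1,y1=box; k[y0:y1,x0:x1]=m[y0:y1,x0:x1]
    n,l,st,c=cv2.connectedComponentsWithStats(k)
    return [(c[i],st[i,4],l==i) for i in range(1,n) if st[i,4]>=mn]
E
python3 - <<'E'
from h import *
L=lambda f:{k:v for k,v in np.load('pics/'+f+'.npz').items()}
t,s=L('top1'),L('scene1')
G=([45,90,40],[85,255,255]);R=([0,120,70],[8,255,255]);B=([100,120,40],[125,255,255])
gt=blobs(t,*G,(190,270,250,310));rt=blobs(t,*R,(215,270,250,310));kt=blobs(t,*R,(325,265,365,305))
gs=blobs(s,*G,(260,295,310,330));rs=blobs(s,*R,(282,285,305,310));ks=blobs(s,*R,(335,225,375,255))
for n,a,b,z in(('green',gt,gs,70),('red',rt,rs,70),('rocker',kt,ks,55)):
    print(n,[(x[0].round(1),x[1],plane(t,x[0],z).round(1)) for x in a],[(x[0].round(1),x[1],plane(s,x[0],z).round(1)) for x in b],tri(t,a[0][0],s,b[0][0]).round(1))
for x in kt+ks:
    ys,xs=np.where(x[2]); print(cv2.minAreaRect(np.c_[xs,ys].astype(np.float32)))
for nm,S,bx in(('t',t,(180,225,255,285)),('s',s,(235,250,295,300))):
    for x in blobs(S,*B,bx,60):
        ys,xs=np.where(x[2]);c=cv2.approxPolyDP(cv2.convexHull(np.c_[xs,ys].astype(np.int32)),3,True);print(nm,x[1],c.reshape(-1,2).tolist())
a=cv2.resize(t['img'][225:310,180:290],(660,510),interpolation=cv2.INTER_CUBIC)
a=cv2.resize(t['img'][220:310,185:265],(400,450),interpolation=cv2.INTER_CUBIC);b=cv2.resize(t['img'][245:310,320:372],(360,450),interpolation=cv2.INTER_CUBIC)
cv2.imwrite('pics/c1.png',np.hstack([a,b]))
E
```

```text
green [(array([207.6, 288.1]), np.int32(98), array([[501.4, 221.6,  70. ]]))] [(array([275.8, 308.4]), np.int32(88), array([[498.2, 222.6,  70. ]]))] [500.7 221.8  66.6]
red [(array([230.9, 288.5]), np.int32(102), array([[494.9, 158.1,  70. ]]))] [(array([291.5, 295. ]), np.int32(78), array([[491.5, 159. ,  70. ]]))] [494.1 158.1  66.7]
rocker [(array([342.4, 283.7]), np.int32(139), array([[ 483.8, -148. ,   55. ]]))] [(array([352.9, 237.2]), np.int32(77), array([[ 481.1, -147.4,   55. ]]))] [ 483.  -148.5   52.8]
((342.3077087402344, 283.9615478515625), (9.21745777130127, 15.49317455291748), 11.309932708740234)
((353.0705871582031, 237.4176483154297), (12.365036010742188, 6.833310127258301), 40.601295471191406)
t 831 [[243, 239], [238, 267], [214, 270], [191, 266], [199, 237]]
s 576 [[287, 265], [263, 292], [238, 283], [267, 259]]
```

View pics/c1.png

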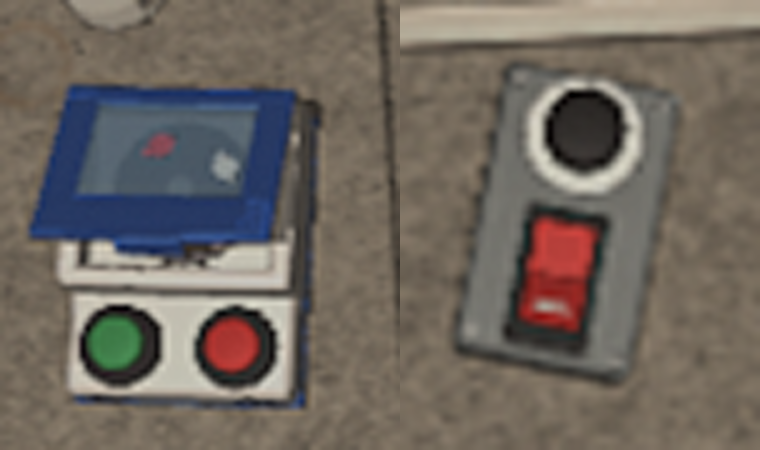

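The crop shows the stripe at the robot-side end of the rocker, at about (341.7,289) in top pixels. The plug top is at (346.4,263.8), and the lid's front edge runs (191,266)–(238,267).

Run:
```python
from h import *
L=lambda f:{k:v for k,v in np.load('pics/'+f+'.npz').items()}
t,s=L('top1'),L('scene1')
for n,a,b in(('fl',(191,266),(263,292)),('fr',(238,267),(287,265)),('hl',(199,237),(238,283)),('hr',(243,239),(267,259))): print(n,tri(t,a,s,b).round(1))
h=cv2.cvtColor(t['img'],cv2.COLOR_BGR2HSV)
print('plug',plane(t,(346.4,263.8),66),'stripe',plane(t,(341.7,289.1),60))
# box top outline from grey crop corners (crop px -> image px), z=42
c=np.array([(507,65),(680,95),(625,380),(458,350)],float); px=np.c_[320+(c[:,0]-400)*52/360,245+c[:,1]*65/450]-.4
print('boxcorners',plane(t,px,42).round(1), plane(t,px,42).mean(0))
# deck: front bottom corners, deck front top edge
c=np.array([(70,395),(292,402),(75,292),(295,297)],float); px=np.c_[185+c[:,0]/5,220+c[:,1]/5]-.4
print('deck z48',plane(t,px,48).round(1))
```

```text
fl [540.4 239.9 150.5]
fr [538.  123.5 147.5]
hl [641.2 235.8  84.2]
hr [627.5 115.8  87.8]
plug [[ 536.74822541 -163.77778193   66.        ]] stripe [[ 468.54190368 -144.52331428   60.        ]]
boxcorners [[ 571.3 -135.9   42. ]
 [ 552.9 -205.2   42. ]
 [ 439.3 -171.5   42. ]
 [ 457.  -105.7   42. ]] [ 505.12257066 -154.57641165   42.        ]
deck z48 [[477.4 252.2  48. ]
 [463.  129.9  48. ]
 [534.6 247.4  48. ]
 [521.3 125.1  48. ]]
```

>>> step_arm --targets '[[[25,25,0,0,0,0],[55,55,0,0,0,-0.05],[85,85,0,0,0,-0.1],[113,113,0,0,0,-0.15],[141,141,0,0,0,-0.2],[169,169,0,0,0,-0.25],[197,197,0,0,0,-0.3],[225,225,0,0,0,-0.35],[253,253,0,0,0,-0.35],[280,283,0,0,0,-0.35]]]' --fingers 1 --newtons 40

```text
time: 0.93
tool_pos: [421.1, -298.8, 219.5]
tcp_rot: [-180.0, 0.0, -6.6]
ft_force: [0.8, -0.1, -0.1]
finger_gap: 0.3
grip_force: 0.0
```

>>> step_arm --targets '[[[3,30,0,0,0,0],[5,60,0,0,0,0],[8,95,0,0,0,0],[10,130,0,0,0,0],[12,165,0,0,0,0],[14,200,0,0,0,0],[20,235,0,0,0,0],[30,270,0,0,0,0],[40,305,0,0,0,0],[55,340,0,0,0,0],[70,375,0,0,0,0],[85,405,0,0,0,0]]]'

```text
time: 1.93
tool_pos: [505.2, 107.1, 219.5]
tcp_rot: [-180.0, 0.0, -6.5]
ft_force: [0.8, -0.4, 0.2]
finger_gap: 0.0
grip_force: 0.0
```

>>> step_arm --targets '[[[15,25,0,0,0,0],[31,50,-10,0,0,0],[47,75,-20,0,0,0],[46,75,-34,0,0,0],[45,75,-46,0,0,0],[44,75,-53,0,0,0],[42,75,-60,0,0,0],[41,75.5,-67,0,0,0],[39,75.5,-74,0,0,0],[37,76,-81,0,0,0],[35,76,-88,0,0,0],[33,76,-94,0,0,0]]]'

```text
time: 2.93
tool_pos: [538.0, 180.5, 125.4]
tcp_rot: [-180.0, -0.0, -6.6]
ft_force: [-0.4, 0.4, 0.1]
finger_gap: 0.2
grip_force: 0.5
```

>>> step_arm --targets '[[[-1,0,-4,0,0,0],[-1,0,-7,0,0,0],[-1,0,-10,0,0,0],[-1,0,-12,0,0,0],[-1,0,-13,0,0,0],[-1,0,-13,0,0,0]]]'

```text
time: 3.43
tool_pos: [537.2, 180.6, 112.6]
tcp_rot: [180.0, 0.0, -6.5]
ft_force: [0.2, -0.1, -0.5]
finger_gap: 0.4
grip_force: 0.0
```

>>> step_arm --targets '[[[0,0,-1,0,0,0],[0,0,-2,0,0,0],[0,0,-2,0,0,0]]]'

```text
time: 3.68
tool_pos: [537.3, 180.6, 110.8]
tcp_rot: [-180.0, -0.0, -6.5]
ft_force: [0.2, 0.5, 0.2]
finger_gap: -0.1
grip_force: 0.1
```

Run:
```python
from h import *
print(r.sense()['ft_force'])
s=snap('scene','s2.png');t=snap('top','t2.png');w=snap('wrist','w2.png')
a=cv2.resize(s['img'][230:350,210:330],(400,400),interpolation=3);b=cv2.resize(w['img'],(400,300))
b=np.vstack([b,np.zeros((100,400,3),np.uint8)]);cv2.imwrite('pics/c2.png',np.hstack([a,b]))
```

```text
[0.16485991 0.46544568 0.22594654]
```

View pics/c2.png

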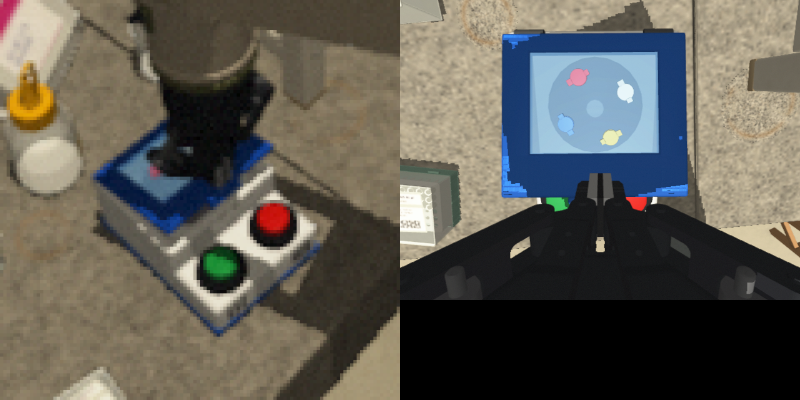

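The wrist view shows the fingertips on the front blue bar and the lid nearly shut. There's no firm reaction yet, so I'll press further.

>>> step_arm --targets '[[[0,0,-1,0,0,0],[0,0,-2,0,0,0],[0,0,-3,0,0,0],[0,0,-3,0,0,0]]]'

```text
time: 4.17
tool_pos: [537.0, 180.6, 107.5]
tcp_rot: [180.0, 0.0, -6.5]
ft_force: [0.5, 0.0, 1.2]
finger_gap: 0.3
grip_force: 0.1
```

>>> step_arm --targets '[[[0,0,-1,0,0,0],[0,0,-2,0,0,0],[0,0,-3,0,0,0],[0,0,-3,0,0,0]]]'

```text
time: 4.5
tool_pos: [537.0, 180.6, 104.4]
tcp_rot: [180.0, 0.0, -6.5]
ft_force: [0.2, 0.9, 0.6]
finger_gap: 0.1
grip_force: 0.1
```

Run:
```python
from h import *
s=snap('scene','s3.png');w=snap('wrist','w3.png')
print(w['eye'],w['attitude'],w['mtx'][0])
a=cv2.resize(s['img'][255:325,225:305],(400,350),interpolation=3);b=w['img'][100:450,120:520]
cv2.imwrite('pics/c3.png',np.hstack([a,b]))
```

```text
[600.96838392 174.3093277  257.68573435] [-1.49149929e+01  2.81149449e-02 -9.65171398e+01] [376.12281761   0.         320.09356837]
```

View pics/c3.png

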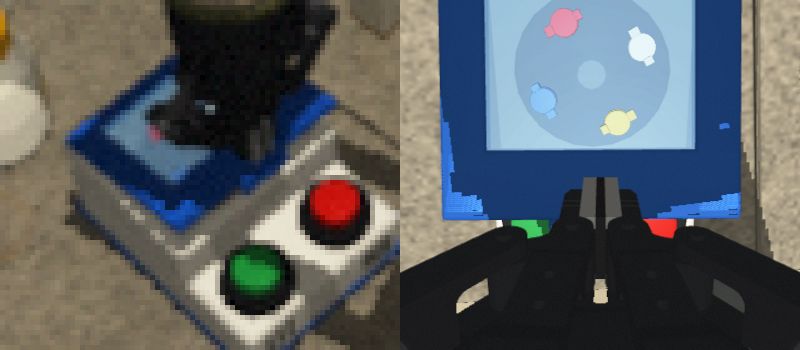

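Run:
```python
from h import *
w={k:v for k,v in np.load('pics/w3.npz').items()}
print(w['mtx'])
d=376.12*126/298
print('front', (w['eye']+d*ray(w,[(163,318),(461,317)])).round(1))
B=blobs(w,[100,120,20],[125,255,255],(100,0,540,360),3000)
for x in B:
    ys,xs=np.where(x[2]);c=cv2.approxPolyDP(cv2.convexHull(np.c_[xs,ys].astype(np.int32)),5,True).reshape(-1,2);print(x[1],c.tolist(),plane(w,c,91).round(0).tolist())
print(r.sense()['tool_pos'],'tip proj z91/82',plane(w,[(320,278)],91),plane(w,[(320,278)],82),plane(w,[(320,278)],95))
```

```text
[[376.12281761   0.         320.09356837]
 [  0.         376.12281761 234.66361456]
 [  0.           0.           1.        ]]
front [[534.  248.9 113.1]
 [520.1 123.7 112.9]]
43386 [[460, 51], [458, 317], [271, 328], [163, 318], [158, 52]] [[627.0, 114.0, 91.0], [508.0, 117.0, 91.0], [512.0, 209.0, 91.0], [524.0, 260.0, 91.0], [641.0, 236.0, 91.0]]
[537.16240959 180.57700012 104.67318925] tip proj z91/82 [[535.78925647 181.88218639  91.        ]] [[532.26998622 182.29107398  82.        ]] [[537.35337659 181.70045857  95.        ]]
```

Run:
```python
from h import *
L=lambda f:{k:v for k,v in np.load('pics/'+f+'.npz').items()}
w,s=L('w3'),L('s3')
for x in blobs(s,[100,120,30],[125,255,255],(225,255,305,325),40):
    ys,xs=np.where(x[2]);c=cv2.approxPolyDP(cv2.convexHull(np.c_[xs,ys].astype(np.int32)),2,True).reshape(-1,2);print(x[1],c.tolist())
print(tri(w,(163,318),s,(261.5,300.5)),tri(w,(158,52),s,(238.5,283)))
# same column scale check using keys/deck: project key tops into the wrist
R=Ro.from_euler('xyz',w['attitude'],degrees=True)
for p in([500.7,221.8,70],[494.1,158.1,70],[552.5-37+0-0,181.6+4,91],[537,181,82],[548,180,82],[548,180,105]):
    q=R.inv().apply(np.array(p)-w['eye']);print(p,320.1+376.1*q[0]/-q[2],234.7-376.1*q[1]/-q[2])
v=cv2.resize(w['img'][230:360,240:400],(800,650))[:600];cv2.imwrite('pics/c4.png',v)
```

```text
522 [[291, 274], [279, 289], [262, 300], [239, 283], [260, 266]]
[531.83011382 246.96364684 112.60777822] [638.72800627 236.00375542  87.73617018]
[500.7, 221.8, 70] 255.65428468438523 330.63555758198964
[494.1, 158.1, 70] 371.26862072527155 329.56983246153175
[515.5, 185.6, 91] 317.1544779235935 317.5945233752933
[537, 181, 82] 321.5114066927891 268.8717214973899
[548, 180, 82] 321.0106285812415 247.52840916017317
[548, 180, 105] 321.1098152009547 263.10379906889494
```

View pics/c4.png

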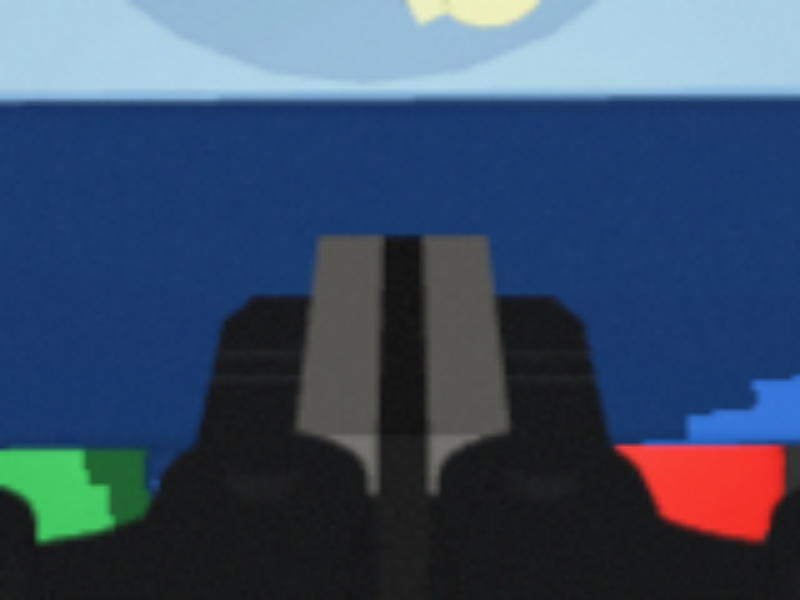

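Up close, the pads meet the blue bar at about row 277. By triangulation the lid's front corner is still at z≈113, so the lid isn't shut yet. I'll check whether it follows the tool.

Run:
```python
from h import *
L=lambda f:{k:v for k,v in np.load('pics/'+f+'.npz').items()}
for f in('w2','w3'):
    w=L(f);print(w['eye'])
    for x in blobs(w,[100,120,20],[125,255,255],(100,0,540,360),3000):
        ys,xs=np.where(x[2]);c=cv2.approxPolyDP(cv2.convexHull(np.c_[xs,ys].astype(np.int32)),4,True).reshape(-1,2);print(c.tolist())
        for row in(60,180,300): print(row,xs[ys==row].min(),xs[ys==row].max(),end=' ')
    g=w['img'][:,312].astype(int);print([ (v,g[v].tolist()) for v in range(262,292,4)])
```

```text
[601.07935578 174.32683684 263.96067315]
[[459, 312], [271, 326], [163, 314], [164, 56], [454, 53]]
60 164 455 180 163 457 300 163 460 [(262, [113, 60, 27]), (266, [113, 60, 25]), (270, [113, 60, 26]), (274, [112, 60, 25]), (278, [82, 85, 86]), (282, [84, 87, 88]), (286, [83, 87, 88]), (290, [85, 89, 90])]
[600.96838392 174.3093277  257.68573435]
[[460, 51], [458, 317], [271, 328], [163, 318], [158, 52]]
60 157 460 180 160 460 300 162 460 [(262, [112, 59, 27]), (266, [111, 58, 24]), (270, [111, 58, 25]), (274, [111, 60, 27]), (278, [83, 85, 86]), (282, [83, 86, 87]), (286, [84, 87, 87]), (290, [83, 86, 87])]
```

>>> step_arm --targets '[[[-1,0,-2,0,0,0],[-1,0,-4,0,0,0],[-2,0,-6,0,0,0],[-2,0,-8,0,0,0],[-2,0,-8,0,0,0]]]'

```text
time: 5.02
tool_pos: [534.7, 180.5, 96.1]
tcp_rot: [180.0, 0.1, -6.5]
ft_force: [0.3, 0.1, -0.2]
finger_gap: 0.1
grip_force: 0.0
```

Run:
```python
from h import *
w=snap('wrist','w4.png');print(w['eye'],r.sense()['ft_force'])
for x in blobs(w,[100,120,20],[125,255,255],(100,0,540,360),3000):
        ys,xs=np.where(x[2]);c=cv2.approxPolyDP(cv2.convexHull(np.c_[xs,ys].astype(np.int32)),4,True).reshape(-1,2);print(c.tolist())
        for row in(60,180,300): print(row,xs[ys==row].min(),xs[ys==row].max(),end=' ')
```

```text
[598.72652487 174.27789876 249.16917701] [0.7184259  0.49279585 0.70632957]
[[467, 40], [458, 316], [270, 329], [162, 318], [148, 42]]
60 148 467 180 155 463 300 161 460
```

>>> step_arm --targets '[[[0,0,-1,0,0,0],[0,0,-2,0,0,0],[-1,0,-3,0,0,0],[-1,0,-4,0,0,0],[-1,0,-5,0,0,0],[-1,0,-5,0,0,0]]]'

```text
time: 5.57
tool_pos: [534.0, 180.6, 91.5]
tcp_rot: [180.0, 0.0, -6.5]
ft_force: [0.2, -0.6, 0.5]
finger_gap: -0.2
grip_force: 0.0
```

>>> step_arm --targets '[[[0,0,-1,0,0,0],[0,0,-2,0,0,0],[0,0,-3,0,0,0],[0,0,-3,0,0,0]]]'

```text
time: 5.9
tool_pos: [534.1, 180.6, 88.5]
tcp_rot: [180.0, 0.0, -6.5]
ft_force: [0.1, 0.4, -0.1]
finger_gap: -0.1
grip_force: 0.0
```

Run:
```python
from h import *
w=snap('wrist','w5.png');s=snap('scene','s5.png');print(w['eye'],r.sense()['ft_force'])
for x in blobs(w,[100,120,20],[125,255,255],(100,0,540,360),3000):
        ys,xs=np.where(x[2]);c=cv2.approxPolyDP(cv2.convexHull(np.c_[xs,ys].astype(np.int32)),4,True).reshape(-1,2);print(c.tolist())
        for row in(60,180,300): print(row,xs[ys==row].min(),xs[ys==row].max(),end=' ')
a=cv2.resize(s['img'][235:325,225:305],(533,600),interpolation=3)
cv2.imwrite('pics/c5.png',a)
```

```text
[597.97517998 174.30705946 241.6319525 ] [-0.5933834   0.57412903  0.37105537]
[[475, 34], [458, 318], [270, 329], [162, 319], [138, 37]]
60 139 474 180 150 467 300 160 460
```

View pics/c5.png

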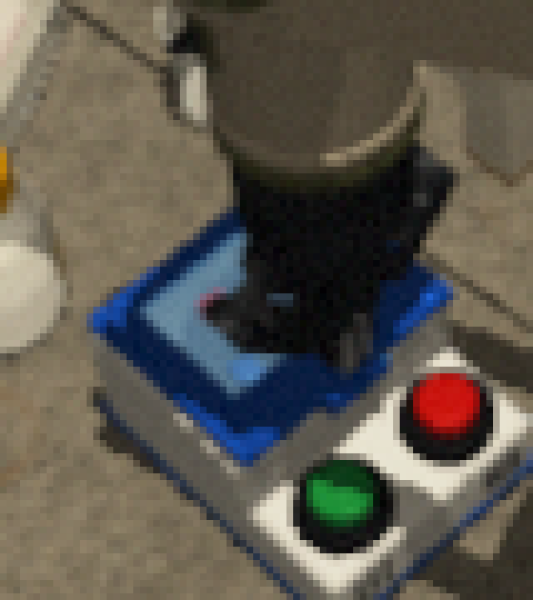

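The lid is almost shut and follows the tool down.

>>> step_arm --targets '[[[0,0,-1,0,0,0],[0,0,-2,0,0,0],[0,0,-3,0,0,0],[0,0,-3,0,0,0]]]'

```text
time: 6.33
tool_pos: [534.1, 180.6, 85.5]
tcp_rot: [180.0, 0.0, -6.5]
ft_force: [0.7, -0.1, 0.2]
finger_gap: 0.1
grip_force: 0.0
```

>>> step_arm --targets '[[[0,0,-1,0,0,0],[0,0,-2,0,0,0],[0,0,-2,0,0,0]]]'

```text
time: 6.58
tool_pos: [534.1, 180.6, 83.5]
tcp_rot: [180.0, 0.0, -6.5]
ft_force: [-0.4, -0.1, 0.5]
finger_gap: 0.2
grip_force: 0.0
```

Run:
```python
from h import *
w=snap('wrist','w6.png');s=snap('scene','s6.png');print(w['eye'],r.sense()['ft_force'],r.sense()['wrist_torque'])
for x in blobs(w,[100,120,20],[125,255,255],(100,0,540,360),3000):
        ys,xs=np.where(x[2]);c=cv2.approxPolyDP(cv2.convexHull(np.c_[xs,ys].astype(np.int32)),4,True).reshape(-1,2);print(c.tolist())
        for row in(60,180,300): print(row,xs[ys==row].min(),xs[ys==row].max(),end=' ')
R=Ro.from_euler('xyz',w['attitude'],degrees=True)
T=r.sense()['tool_pos'];print(T)
for dz in(-22,0,10):
  for dx in (-11,0,11):
    q=R.inv().apply(T+[dx,0,dz]-w['eye']);print(dz,dx,320.1+376.1*q[0]/-q[2],234.7-376.1*q[1]/-q[2])
```

```text
[597.9803905  174.30759062 236.66339911] [ 0.14238842  0.02451638 -0.55295294] [-0.02956066 -0.0060827  -0.01161977]
[[481, 32], [458, 319], [270, 329], [162, 320], [132, 34]]
60 134 479 180 147 469 300 160 460 [534.15417685 180.57841314  83.70100884]
-22 -11 324.8005767457945 289.61767168783183
-22 0 322.34121568966816 269.045377780008
-22 11 319.80618631158933 247.84012639941264
0 -11 325.3727084627424 309.3430412578425
0 0 322.60493638486844 286.4465511597673
0 11 319.7407971933906 262.7528607864056
10 -11 325.683839751022 320.0699061812681
10 0 322.74877847121246 295.9377330401922
10 11 319.7050217351356 270.9118621803206
```

>>> step_arm --targets '[[[0,0,-1,0,0,0],[0,0,-2,0,0,0],[0,0,-2,0,0,0]]]'

```text
time: 6.93
tool_pos: [534.1, 180.6, 81.6]
tcp_rot: [180.0, 0.0, -6.5]
ft_force: [-0.1, -0.3, -0.0]
finger_gap: -0.1
grip_force: 0.0
```

>>> step_arm --targets '[[[0,0,-1,0,0,0],[0,0,-2,0,0,0],[0,0,-2,0,0,0]]]'

```text
time: 7.18
tool_pos: [534.2, 180.6, 79.6]
tcp_rot: [-180.0, 0.0, -6.5]
ft_force: [-0.2, -0.5, -0.2]
finger_gap: -0.1
grip_force: 0.0
```

Run:
```python
from h import *
w=snap('wrist','w7.png');s=snap('scene','s7.png');t=snap('top','t7.png');print(w['eye'],r.sense()['ft_force'],r.sense()['wrist_torque'])
for x in blobs(w,[100,120,20],[125,255,255],(100,0,540,360),3000):
        ys,xs=np.where(x[2]);c=cv2.approxPolyDP(cv2.convexHull(np.c_[xs,ys].astype(np.int32)),4,True).reshape(-1,2);print(c.tolist())
        for row in(60,180,300): print(row,xs[ys==row].min(),xs[ys==row].max(),end=' ')
g=w['img'][:,312].astype(int);print([ (v,g[v].tolist()) for v in range(254,292,4)])
a=cv2.resize(s['img'][235:325,225:305],(356,400),interpolation=3); b=w['img'][60:460,110:530]
cv2.imwrite('pics/c7.png',np.hstack([a,b]))
```

```text
[598.0247403  174.32754604 232.74850955] [ 0.69973807 -0.5419755  -0.90519749] [ 0.01911209 -0.0136432   0.04990941]
[[486, 30], [457, 320], [270, 330], [162, 320], [127, 32]]
60 129 483 180 145 471 300 160 460 [(254, [226, 189, 143]), (258, [102, 54, 22]), (262, [105, 55, 21]), (266, [105, 55, 22]), (270, [104, 52, 21]), (274, [104, 53, 22]), (278, [80, 84, 84]), (282, [81, 83, 84]), (286, [81, 84, 85]), (290, [82, 85, 85])]
```

View pics/c7.png

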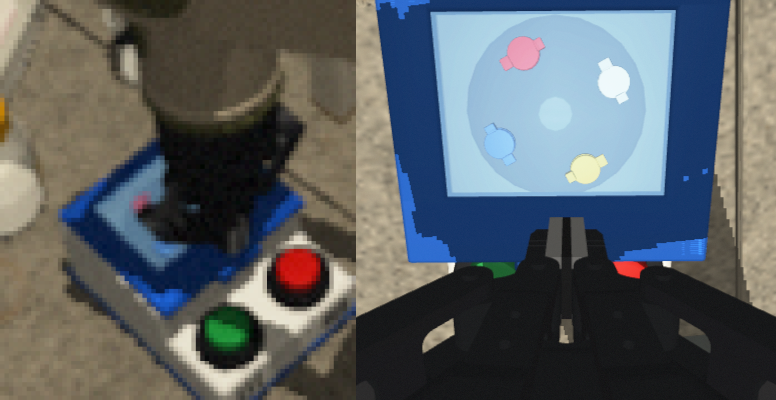

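Run:
```python
from h import *
L=lambda f:{k:v for k,v in np.load('pics/'+f+'.npz').items()}
s=L('s7');R=Ro.from_euler('xyz',s['attitude'],degrees=True)
T=r.sense()['tool_pos']
for dz in(-22,-10,0,10,20):
    q=R.inv().apply(T+[0,0,dz]-s['eye']);print(dz,315+436.1*q[0]/-q[2],231.8-436.1*q[1]/-q[2])
im=s['img'][262:310,250:300].copy();im=cv2.resize(im,(600,576),interpolation=0)
cv2.imwrite('pics/c8.png',im)
# tip pixel row in an early free-air wrist view not available; start pose open
```

```text
-22 276.3259150089471 294.1952878043265
-10 276.0981853860494 292.17508657510547
0 275.9059165566649 290.46945987392763
10 275.71133671845354 288.74333209426277
20 275.51440395313097 286.99633137684884
```

View pics/c8.png

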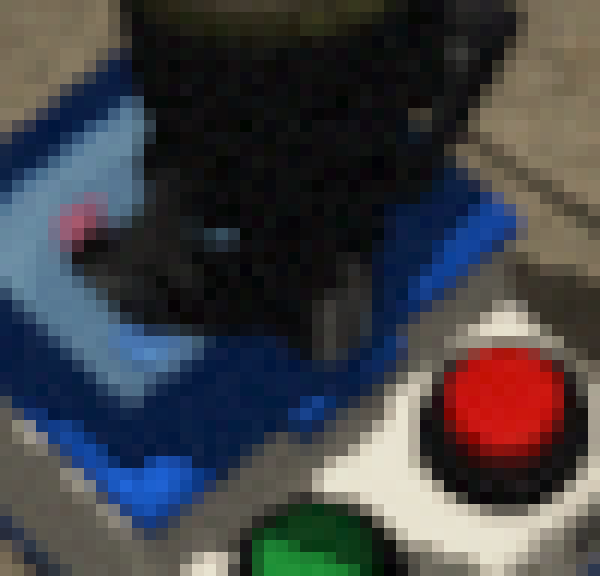

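The scene crop shows the pad ends on the front bar at about px (278,292). The lid sits just above the rim, so I'll keep pressing until there's a firm reaction.

>>> step_arm --targets '[[[0,0,-1,0,0,0],[0,0,-2,0,0,0],[0,0,-2,0,0,0]]]'

```text
time: 7.58
tool_pos: [534.3, 180.6, 79.3]
tcp_rot: [-180.0, -0.0, -6.5]
ft_force: [-6.8, -1.7, 10.9]
finger_gap: 0.2
grip_force: 6.0
```

>>> step_arm --targets '[[[0,0,-1,0,0,0],[0,0,-2,0,0,0],[0,0,-2,0,0,0]]]'

```text
time: 7.83
tool_pos: [534.4, 180.7, 79.0]
tcp_rot: [-180.0, -0.0, -6.5]
ft_force: [-14.3, -3.5, 26.1]
finger_gap: -0.0
grip_force: 12.7
```

```bash
cat >> h.py <<'E'
def lid(f):
    w=snap('wrist',f);print(w['eye'],r.sense()['ft_force'])
    x=max(blobs(w,[100,120,20],[125,255,255],(60,0,580,420),1500),key=lambda b:b[1])
    ys,xs=np.where(x[2])
    for row in(60,180,300):
        q=xs[ys==row]
        if len(q): print(row,q.min(),q.max(),end=' ')
    print('bottom',[ys[xs==c].max() for c in(175,185,440,450) if (xs==c).any()])
E
python3 -c "
from h import *
lid('w8.png')"
```

```text
[598.19841429 174.47435455 232.14042374] [-13.66557972  -3.7461935   26.77408597]
60 129 484 180 145 472 300 160 461 bottom [np.int64(322), np.int64(322), np.int64(321), np.int64(321)]
```

>>> step_arm --targets '[[[0,0,3,0,0,0],[0,0,10,0,0,0],[0,0,30,0,0,0],[0,0,60,0,0,0],[0,0,90,0,0,0],[0,0,90,0,0,0],[0,0,90,0,0,0]]]'

```text
time: 8.47
tool_pos: [536.0, 181.0, 168.6]
tcp_rot: [-179.9, -0.3, -6.5]
ft_force: [-0.2, 0.1, -0.4]
finger_gap: 0.1
grip_force: 0.0
```

Run:
```python
from h import *
lid('w9.png'); s=snap('scene','s9.png')
w={k:v for k,v in np.load('pics/w9.npz').items()}
g=w['img'][:,312].astype(int);print([ (v,g[v].tolist()) for v in range(230,300,5)])
x=max(blobs(w,[100,120,20],[125,255,255],(60,0,580,420),1500),key=lambda b:b[1]);ys,xs=np.where(x[2])
c=cv2.approxPolyDP(cv2.convexHull(np.c_[xs,ys].astype(np.int32)),4,True).reshape(-1,2);print(c.tolist(),plane(w,c,91).round(0).tolist())
x=max(blobs(s,[100,120,30],[125,255,255],(225,250,305,325),40),key=lambda b:b[1]);ys,xs=np.where(x[2])
print(cv2.approxPolyDP(cv2.convexHull(np.c_[xs,ys].astype(np.int32)),2,True).reshape(-1,2).tolist())
cc=np.array([552.5,181.6,0]);ex=np.array([.9936,-.113,0]);ey=np.array([.113,.9936,0])
for S in(w,s):
  Rr=Ro.from_euler('xyz',S['attitude'],degrees=True);K=S['mtx']
  for th in(0,.1,.2):
    P=[cc+ex*(80-d*np.cos(th)+7*np.sin(th))+ey*y+[0,0,84+d*np.sin(th)+7*np.cos(th)] for d,y in((0,63),(0,-63),(117,63),(117,-63))]
    q=Rr.inv().apply(np.array(P)-S['eye']);print(th,[(round(K[0,2]+K[0,0]*a/-z),round(K[1,2]-K[0,0]*b/-z)) for a,b,z in q])
b=cv2.resize(s['img'][240:320,225:310],(425,400),interpolation=3);a=cv2.resize(w['img'][200:400,230:417],(374,400))
cv2.imwrite('pics/c9.png',np.hstack([a,b]))
```

```text
[599.07799993 174.56887335 322.10419361] [-1.02535333  0.00167267 -0.9954657 ]
180 213 415 bottom []
[(230, [99, 50, 19]), (235, [100, 53, 23]), (240, [100, 52, 22]), (245, [198, 110, 53]), (250, [208, 115, 56]), (255, [208, 113, 54]), (260, [186, 102, 50]), (265, [181, 95, 38]), (270, [130, 141, 146]), (275, [131, 143, 146]), (280, [75, 79, 80]), (285, [77, 80, 81]), (290, [76, 78, 79]), (295, [76, 79, 79])]
[[420, 76], [410, 257], [302, 267], [219, 257], [207, 77]] [[626.0, 115.0, 91.0], [518.0, 126.0, 91.0], [519.0, 196.0, 91.0], [532.0, 248.0, 91.0], [639.0, 236.0, 91.0]]
[[292, 280], [280, 294], [263, 305], [239, 284], [255, 270], [279, 269]]
0 [(208, 77), (428, 77), (222, 270), (415, 270)]
0.1 [(208, 76), (428, 76), (217, 274), (420, 275)]
0.2 [(208, 75), (428, 74), (211, 278), (425, 278)]
0 [(238, 282), (269, 258), (263, 306), (295, 280)]
0.1 [(237, 282), (269, 258), (262, 304), (294, 278)]
0.2 [(237, 282), (269, 258), (262, 302), (294, 275)]
```

View pics/c9.png

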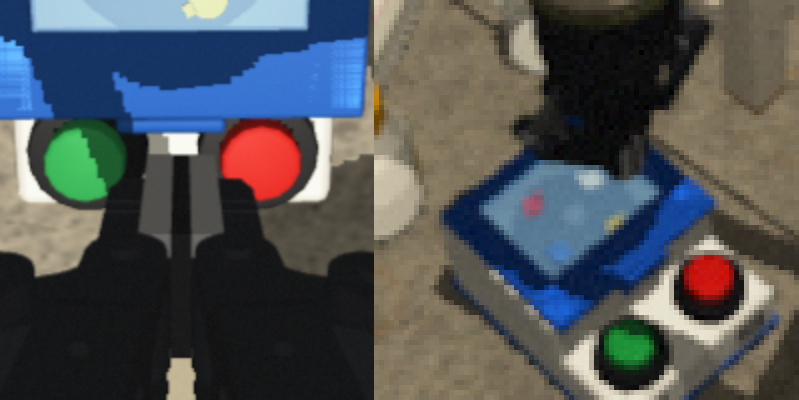

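The lid front matches the shut projection (θ≈0), and the lid stayed shut after release. The fingertip contact plane was found at TCP z + 12 mm, so I'll use that offset and move to the rocker.

>>> step_arm --targets '[[[-6,-25,0,0,0,0],[-15,-60,0,0,0,-0.02],[-23,-97,0,0,0,-0.04],[-32,-134,0,0,0,-0.06],[-40,-171,-5,0,0,-0.08],[-48,-208,-12,0,0,-0.1],[-56,-245,-24,0,0,-0.13],[-64,-282,-40,0,0,-0.16],[-70,-308,-52,0,0,-0.16],[-73,-323,-60,0,0,-0.16],[-73,-323,-64,0,0,-0.16],[-73,-323,-64,0,0,-0.16]]]'

```text
time: 9.57
tool_pos: [459.1, -142.2, 99.1]
tcp_rot: [-179.9, 0.3, -15.8]
ft_force: [-0.7, 0.7, -0.2]
finger_gap: 0.2
grip_force: 0.0
```

Run:
```python
from h import *
w=snap('wrist','w10.png');S=r.sense();T=S['tool_pos'];print(T,S['tcp_rot'],S['ft_force'])
for x in blobs(w,[0,120,60],[8,255,255],(150,50,500,400),60): 
    ys,xs=np.where(x[2]);print(x[0].round(),x[1],cv2.minAreaRect(np.c_[xs,ys].astype(np.float32)),plane(w,x[0],56).round(1))
h=cv2.cvtColor(w['img'],cv2.COLOR_BGR2HSV);m=cv2.inRange(h,np.array([0,0,140]),np.array([180,60,255]));n,l,st,c=cv2.connectedComponentsWithStats(m[:400])
print([(c[i].round(),st[i].tolist()) for i in range(1,n) if 15<st[i,4]<6000 and 220<c[i][0]<420])
K=w['mtx'];Rr=Ro.from_euler('xyz',w['attitude'],degrees=True)
for p in((462.7,-142.6,60),(480,-147.5,52),(537.7,-163.8,66)):
    q=Rr.inv().apply(np.array(p)-w['eye']);print(p,K[0,2]-K[0,0]*q[0]/q[2],K[1,2]+K[0,0]*q[1]/q[2])
```

```text
[ 459.98123227 -141.67774254  100.14498905] [-179.9499649     0.19087322  -15.76469117] [1.18081951 0.05097458 0.67903575]
[321. 208.] 3453 ((321.5, 210.0), (80.0, 45.0), 90.0) [[ 484.3 -148.8   56. ]]
[(array([321.,  98.]), [277, 46, 90, 95, 2409]), (array([321., 238.]), [309, 236, 25, 5, 125])]
(462.7, -142.6, 60) 320.9147385695574 251.09073724025598
(480, -147.5, 52) 320.92583722419977 215.03322856233515
(537.7, -163.8, 66) 320.92511926850545 95.28430772579063
```

The red rocker is centred at (321,208) with the stripe at row 238. The pivot comes out at about (483.5,-148.5), so I'll shift 4 mm and descend.

>>> step_arm --targets '[[[2,-0.5,-8,0,0,0],[4,-1,-18,0,0,0],[4,-1,-28,0,0,0],[4,-1,-38,0,0,0],[4,-1,-45,0,0,0],[4,-1,-48,0,0,0],[4,-1,-48,0,0,0]]]'

```text
time: 10.2
tool_pos: [464.3, -142.8, 52.4]
tcp_rot: [-180.0, 0.1, -15.7]
ft_force: [-0.1, -0.5, -0.0]
finger_gap: 0.1
grip_force: 0.0
```

>>> step_arm --targets '[[[0,0,-1,0,0,0],[0,0,-2,0,0,0],[0,0,-3,0,0,0],[0,0,-4,0,0,0],[0,0,-5,0,0,0],[0,0,-5,0,0,0]]]'

```text
time: 10.7
tool_pos: [465.2, -143.5, 48.9]
tcp_rot: [180.0, 0.0, -15.7]
ft_force: [-0.1, 0.2, 3.0]
finger_gap: 0.2
grip_force: 1.2
```

>>> step_arm --targets '[[[0,0,-1,0,0,0],[0,0,-2,0,0,0],[0,0,-3,0,0,0],[0,0,-3,0,0,0]]]'

```text
time: 11.03
tool_pos: [465.0, -143.3, 45.5]
tcp_rot: [180.0, 0.0, -15.7]
ft_force: [-1.3, -0.5, 1.4]
finger_gap: -0.2
grip_force: 0.9
```

Contact came at the expected height, so the +12 mm offset holds. Pressing on.

>>> step_arm --targets '[[[0,0,-1,0,0,0],[0,0,-2,0,0,0],[0,0,-2,0,0,0]]]'

```text
time: 11.28
tool_pos: [465.2, -143.4, 43.5]
tcp_rot: [-180.0, 0.0, -15.7]
ft_force: [-0.8, 1.1, 1.5]
finger_gap: -0.2
grip_force: 0.6
```

>>> step_arm --targets '[[[0,0,-1,0,0,0],[0,0,-1.5,0,0,0],[0,0,-1.5,0,0,0]]]'

```text
time: 11.53
tool_pos: [465.3, -143.4, 43.0]
tcp_rot: [180.0, 0.0, -15.7]
ft_force: [-5.4, 1.7, 9.8]
finger_gap: 0.2
grip_force: 5.1
```

>>> step_arm --targets '[[[0,0,-1,0,0,0],[0,0,-1,0,0,0],[0,0,1,0,0,0],[0,0,10,0,0,0],[0,0,30,0,0,0],[0,0,52,0,0,0],[-4,1,62,0,0,0],[-4,1,62,0,0,0],[-4,1,62,0,0,0]]]'

```text
time: 12.28
tool_pos: [461.5, -142.6, 104.6]
tcp_rot: [180.0, -0.1, -15.7]
ft_force: [-0.3, 0.7, -0.2]
finger_gap: -0.2
grip_force: 0.0
```

Run:
```python
from h import *
w=snap('wrist','w11.png');t=snap('top','t11.png');S=r.sense();print(S['tool_pos'],S['tcp_rot'],S['ft_force'])
for x in blobs(w,[0,120,60],[8,255,255],(150,50,500,400),60): 
    ys,xs=np.where(x[2]);print(x[0].round(),x[1],cv2.minAreaRect(np.c_[xs,ys].astype(np.float32)),plane(w,x[0],56).round(1))
h=cv2.cvtColor(w['img'],cv2.COLOR_BGR2HSV);m=cv2.inRange(h,np.array([0,0,140]),np.array([180,60,255]));n,l,st,c=cv2.connectedComponentsWithStats(m[:400])
print([(c[i].round(),st[i].tolist()) for i in range(1,n) if 15<st[i,4]<6000 and 220<c[i][0]<420])
for f in('w10','w11'):
    g=cv2.imread('pics/'+f+'.png');print(f,[g[v,330].tolist() for v in range(165,262,8)])
# plug & box outline check from wrist white ring
```

```text
[ 460.42970492 -142.08669361  103.01360495] [-1.79986441e+02  8.81755051e-02 -1.57135726e+01] [-0.91787394  0.97703806  0.11255621]
[321. 212.] 3127 ((321.4999694824219, 213.99996948242188), (44.99999237060547, 73.99998474121094), 0.0) [[ 483.8 -148.5   56. ]]
[(array([322., 104.]), [279, 54, 87, 92, 2272]), (array([322., 242.]), [310, 239, 24, 6, 105])]
w10 [[23, 24, 23], [20, 24, 129], [20, 24, 131], [20, 24, 129], [22, 25, 130], [21, 25, 131], [22, 28, 134], [23, 27, 135], [26, 29, 137], [146, 156, 161], [27, 32, 139], [19, 18, 20], [153, 176, 186]]
w11 [[23, 25, 24], [25, 24, 24], [21, 24, 127], [15, 19, 121], [20, 21, 122], [16, 19, 119], [16, 19, 120], [26, 30, 137], [23, 26, 134], [24, 28, 134], [51, 55, 136], [44, 46, 45], [140, 148, 143]]
```

The rocker's near half is down and its shading has flipped; the plug ring at (322,104) shows the box hasn't moved. On to the green key.

>>> step_arm --targets '[[[1,25,0,0,0,0.02],[2,60,5,0,0,0.04],[4,97,10,0,0,0.06],[6,135,10,0,0,0.08],[8,173,10,0,0,0.1],[10,211,10,0,0,0.12],[12,249,10,0,0,0.14],[14,287,10,0,0,0.16],[16,320,10,0,0,0.16],[17,345,10,0,0,0.16],[17,355,10,0,0,0.16],[17,355,10,0,0,0.16]]]'

```text
time: 13.38
tool_pos: [477.1, 214.3, 112.7]
tcp_rot: [180.0, 0.1, -6.4]
ft_force: [0.2, 0.1, -0.5]
finger_gap: 0.1
grip_force: 0.0
```

Run:
```python
from h import *
w=snap('wrist','w12.png');S=r.sense();print(S['tool_pos'],S['tcp_rot'],S['ft_force'])
for n,a in(('g',([45,90,30],[85,255,255])),('r',([0,120,60],[8,255,255]))):
  for x in blobs(w,*a,(0,0,640,479),200):
    ys,xs=np.where(x[2]);hu=cv2.convexHull(np.c_[xs,ys].astype(np.int32));c,rad=cv2.minEnclosingCircle(hu);print(n,x[1],c,rad,plane(w,c,70).round(1),plane(w,cv2.fitEllipse(hu)[0],70).round(1))
```

```text
[477.2488207  212.83878038 112.87018981] [ 1.79925327e+02  1.18402202e-01 -6.42335016e+00] [-0.75980926 -0.00124183  0.0394617 ]
g 2457 (303.6428527832031, 209.85714721679688) 28.24150276184082 [[503.5 221.3  70. ]] [[503.4 221.3  70. ]]
r 2508 (421.2105407714844, 209.0) 29.066137313842773 [[497.1 159.4  70. ]] [[497.  159.5  70. ]]
```

>>> step_arm --targets '[[[11,5,-5,0,0,0],[22,9,-10,0,0,0],[22,9,-15,0,0,0],[22,9,-25,0,0,0],[22,9,-35,0,0,0],[22,9,-45,0,0,0],[22,9,-50,0,0,0],[22,9,-52,0,0,0],[22,9,-52,0,0,0],[22,9,-52,0,0,0]]]'

```text
time: 14.27
tool_pos: [500.2, 221.6, 62.5]
tcp_rot: [-180.0, -0.0, -6.5]
ft_force: [-0.0, 0.2, -0.0]
finger_gap: -0.2
grip_force: 0.0
```

>>> step_arm --targets '[[[0,0,-1,0,0,0],[0,0,-2,0,0,0],[0,0,-3,0,0,0],[0,0,-4,0,0,0],[0,0,-5,0,0,0],[0,0,-6,0,0,0],[0,0,-6,0,0,0],[0,0,-6,0,0,0]]]'

```text
time: 14.93
tool_pos: [500.4, 221.7, 56.5]
tcp_rot: [-180.0, -0.0, -6.5]
ft_force: [-0.9, 0.3, 2.5]
finger_gap: -0.2
grip_force: 1.2
```

>>> step_arm --targets '[[[0,0,-1,0,0,0],[0,0,-2,0,0,0],[0,0,-3,0,0,0],[0,0,-3,0,0,0],[0,0,-3,0,0,0]]]'

```text
time: 15.35
tool_pos: [500.4, 221.7, 53.5]
tcp_rot: [-180.0, -0.0, -6.5]
ft_force: [-0.2, 0.7, 4.3]
finger_gap: -0.3
grip_force: 2.1
```

>>> step_arm --targets '[[[0,0,-1,0,0,0],[0,0,-2,0,0,0],[0,0,-2.5,0,0,0],[0,0,-2.5,0,0,0],[0,0,-2.5,0,0,0]]]'

```text
time: 15.77
tool_pos: [500.5, 221.8, 52.4]
tcp_rot: [-180.0, -0.0, -6.5]
ft_force: [-6.9, -1.1, 17.3]
finger_gap: -0.0
grip_force: 8.5
```

```bash
python3 -c "
from h import *
lid('w13.png'); S=r.sense(); print(S['tool_pos'],S['ft_force']); print(r.hand_in())"
```

```text
[564.28016179 215.473723   205.52059856] [-7.0214974  -1.47847127 17.00531292]
60 215 281 180 224 579 bottom [np.int64(270), np.int64(269)]
[500.48233706 221.75606951  52.32147718] [-7.0214974  -1.47847127 17.00531292]
the job is handed in; nothing more can be done
None
```

I shut the lid, switched the rocker on, and handed in at about 16 s with the green key held against its stop at about 17 N; the hand-in gave no verdict.

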